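# Slide the tall soap bottle back into its place in the row

## Robot

A 6-joint arm with a two-finger parallel gripper is mounted at the origin on the work surface. World frame = base frame: x ahead of the robot, y to its left, z up, the work surface at z = 0. Lengths are in mm, angles in rad, forces in N, time in s.
With the tool pointing down it reaches from about 275 to 825 mm from the base axis. Payload 5.2 kg.
Tool frame: the origin (TCP) lies at the very end of the fingers, on their centre line; the grasp point (between the pads) lies 19 mm behind it; z points along the fingers, y is the line along which they close (so a half turn about z gives the same grasp; the last joint's range is limited). The gripper opens to 93 mm and grips with 3 to 60 N. Pads are 15 mm wide; open, the fingers measure 128 mm over their backs; the gripper's body (75 mm by 188 mm) begins 65 mm behind the grasp point.
Start: joints at [-1.372, 0.259, 1.535, -0, 1.348, -0.203], TCP at [215.112, -506.193, 218.653] pointing down, gripper open.
Joint ranges: [-3.14, 3.14], [-0.91, 2.08], [0.19, 2.58], [-1.22, 4.36], [0.22, 2.71], [-3.12, 3.12]. Speed limits (rad/s): [2.57, 2.57, 3.14, 3.14, 3.14, 3.14].

## Interface

Orientations are given as a unit quaternion [x, y, z, w].
In Python, from workcell import ctrl gives the robot as it stands. The module is installed in compiled form; this text tells all that it offers. Calls block until the motion is done:
- ctrl.move_ptp(position, orientation): joint-space move of the TCP to a pose.
- ctrl.servo_line(position, rot=None, feed=150): straight line of the TCP; rot=None keeps the orientation; feed is the mean speed in mm/s.
- ctrl.move_joints(angles): joint-space move.
- ctrl.command_gripper(opening): finger opening in mm; the grip force is fixed at half the most; returns when the fingers have stopped.
- ctrl.hold(seconds).
- ctrl.inverse_kinematics(position, orientation): joint angles nearest the present ones, or None.
- ctrl.read_state(): the state.
- ctrl.snapshot(name): name is "scene" or "top" or "wrist"; returns a dict with "img" (384x512x3 uint8, red, green, blue), "z_map" (384x512 float32, mm along the optical axis (not along the pixel's ray), 0 where there is no reading), "fx", "fy", "cx", "cy" (pixels), "D" ([k1, k2, p1, p2, k3] as OpenCV has them; the pictures are not rectified), "T" (4x4, takes a point from camera to world coordinates); the wrist camera has in their place "mount" (4x4, takes a point from camera to tool coordinates, whose origin is the TCP and whose axes are the flange's). Camera axes: x right, y down, z forward; pixel columns grow to the right and rows downward; lengths in mm; the calibration is good to about 2 mm. A picture is of the moment at which its call begins: read the wrist's pose just before it.
A pose or a line that the arm cannot do raises ctrl.IKError and nothing moves.
- ctrl.hand_in(): hands the job in; it is judged then, once.
The state is a dict: "t": time; "q": joint angles; "joint_vel": joint speeds; "joint_efforts": joint torques, N m; "tool_pos": TCP position; "tool_rot": TCP orientation; "wrist_force": force on the tool from outside, world axes, zero at the start; "ft_torque": the same for the moment, N m; "finger_gap": finger opening in mm; "grip_force": force on a finger pad.
Only numpy, scipy, OpenCV 4.12 (cv2) and the standard library are available. Lean on these libraries where they do the work, as an engineer would, in place of code of your own. Each camera call takes 0.05 s, during which the arm holds its last target. There are 200 camera calls.

## Task

The tall slim soap bottle has been left out at the front of the counter. With the fingertips pressed low on its body, slide it back across the tiles into the gap between the short pump bottle and the cutlery crock, until it stands right up against the tiled ledge, clear of both neighbours. Keep it upright and standing on the counter all the way (do not grip or lift it), leave everything else where it is, and take the hand away.

Things in the scene. Friction and masses are not known exactly. Their poses are not given: they have to be found in the camera images.
- tall_bottle: To be slid: tall slim green soap bottle, paper band, black pump. Plain cylinder 60 mm across up to 160 mm, shoulder to 195, pump to 249 mm; spout along its +x (any direction), reaching 41 mm from the axis above 225 mm. Origin: centre of its underside, z up. 0.35 to 0.6 kg, friction on the counter 0.48 to 0.72: pushed above about 40 mm it may tip, at 15 to 30 mm it slides.
- ledge: Low tiled ledge (fixed) across the back of the counter; flat vertical front face towards the robot, 100 mm high, white cap board flush with it to 118 mm. Origin: foot of the front face at counter height, mid-length (1300 mm long); x points into the ledge, away from the robot, y along the face. A few fixed pots stand on it towards its ends.
- short_bottle: Neighbour on one side of the gap: short wide pump bottle of the same green, 86 mm across, body 120 mm high, pump to 174 mm with a spout reaching 47 mm from its axis. Origin: centre of its underside. It stands in front of the ledge, left or right of the gap, about 145 mm along the ledge from the ledge's origin.
- cutlery_crock: Neighbour on the other side of the gap: white ceramic pot holding upright steel cutlery, 86 mm across, pot 125 mm high, cutlery to about 220 mm and at most 45 mm from its axis. Origin: centre of its underside. It stands in front of the ledge, about 290 mm from the short bottle's centre.
- mug: White mug (bystander), 80 mm in diameter, 92 mm high, with a handle; origin at the centre of its underside.
- tumbler: Drinking glass (bystander), 72 mm in diameter, 110 mm high; origin at the centre of its underside.
- knife: Small steel kitchen knife lying flat (bystander), about 250 mm long, 14 mm high, at the front right; origin where handle and blade meet.
- dish_brush: White dish brush lying bristles down (bystander), about 220 mm long, 38 mm high, at the front left; origin under its head.
- bowl: White cereal bowl (bystander), 130 mm in diameter, 58 mm high, at the left; origin at the centre of its underside.

How it is judged:
By the outcome, as a careful person would: the job done as asked, in the order asked, and still so for the second after the job is handed in, with the robot touching nothing.
It also fails if it takes over 42 s, if anything falls off the work surface, if the arm or the gripper's body presses on something with over 40 N, if the wrist force passes 120 N, or if a joint passes its speed limit or range.

## Working session

There is one attempt and no reset: what is moved stays moved. The work goes in short steps, each a Python script; the robot and the scene stay as the last script left them, time stands still between calls to the robot, and variables do not carry over. Pictures are saved under pics/ and viewed, at most 10 in all, crops included, and the job is handed in when it is done.

```bash
mkdir -p pics; python3 - <<'E'
from workcell import ctrl
import numpy as np, cv2, pickle
for n in("scene","top"):
    s=ctrl.snapshot(n); pickle.dump(s,open(n+".pkl","wb")); cv2.imwrite(f"pics/{n}0.png",cv2.resize(s["img"][...,::-1],(800,600)))
    print(n,s["T"].round(3).tolist(),s["fx"],s["fy"],s["cx"],s["cy"],s["D"],(s["z_map"]>0).mean())
print(ctrl.read_state())
E
```

```text
scene [[-0.279, 0.658, -0.699, 1329.192], [0.96, 0.199, -0.196, 285.101], [0.01, -0.726, -0.687, 876.411], [0.0, 0.0, 0.0, 1.0]] 377.86539800835334 377.86539800835334 254.2953455158575 189.00458226244555 [-0.02455403  0.          0.          0.          0.        ] 0.9958648681640625
top [[0.028, -0.989, 0.142, 251.3], [-1.0, -0.027, 0.005, 38.768], [-0.001, -0.142, -0.99, 1775.384], [0.0, 0.0, 0.0, 1.0]] 473.9364390763197 473.9364390763197 260.4262994188732 194.8007772908358 [-0.07464234  0.          0.          0.          0.        ] 0.9958750406901041
{'t': 0.1, 'q': array([-1.37176987e+00,  2.59266543e-01,  1.53615606e+00,  7.98115576e-05,
        1.34826928e+00, -2.02840537e-01]), 'joint_vel': array([ 0.00059578,  0.00030677, -0.00261472,  0.00074818, -0.00155288,
       -0.00039557]), 'joint_efforts': array([-1.50999441e-01, -4.39200282e+01, -2.88807875e+01,  4.09160752e-02,
       -1.79793262e-01,  1.07958991e-02]), 'tool_pos': array([ 215.01663696, -505.49276185,  217.82978484]), 'tool_rot': array([ 9.79881919e-01,  1.99575351e-01,  4.09141384e-05, -1.04953830e-03]), 'wrist_force': array([-1.0347776 ,  0.08601792, -0.67844073]), 'ft_torque': array([ 0.05127057,  0.05770512, -0.02062989]), 'grip_force': 0.34469311125576496, 'finger_gap': 92.93386642495793}
```

View pics/scene0.png

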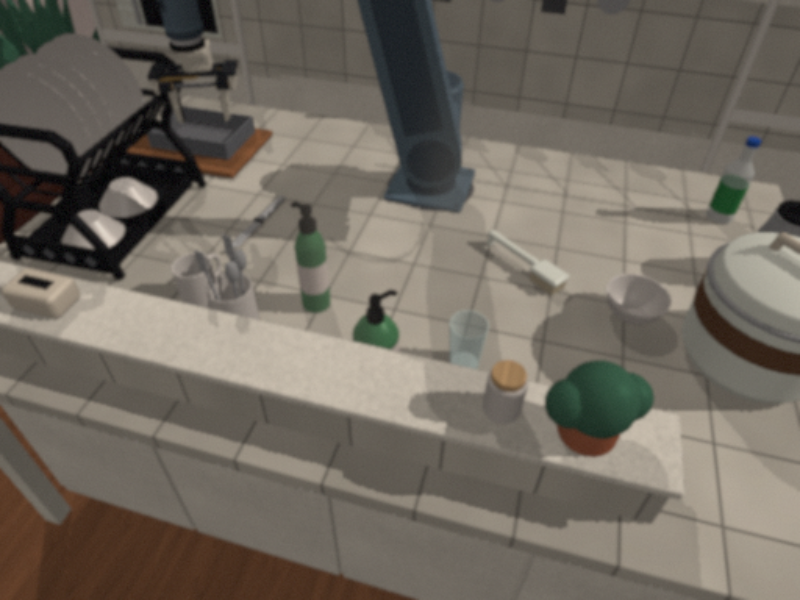

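View pics/top0.png

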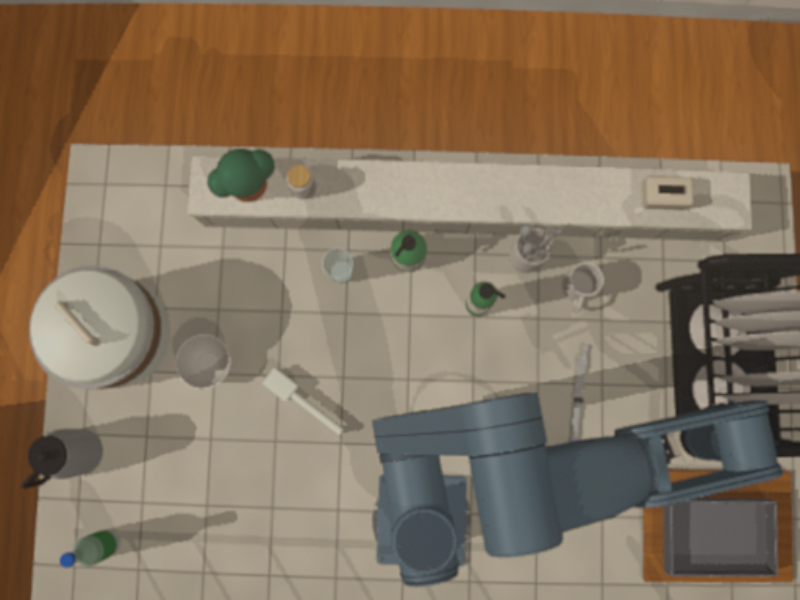

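The scene view (800x600) shows the tall bottle at about (313,260), the short bottle at (376,320), the crock at (238,290), the mug just behind it, and the tumbler at (467,340). In the top view the tall bottle is at (482,297), the short bottle at (408,250), the crock at (533,245), and the ledge face runs along row 225.

```bash
cat > h.py <<'E'
import numpy as np, cv2, pickle
from scipy.optimize import least_squares
def cloud(s,T=None):
    T=s["T"] if T is None else T
    K=np.array([[s["fx"],0,s["cx"]],[0,s["fy"],s["cy"]],[0,0,1]])
    h,w=s["z_map"].shape
    uv=np.stack(np.meshgrid(np.arange(w),np.arange(h)),-1).reshape(-1,1,2).astype(float)
    n=cv2.undistortPoints(uv,K,np.array(s["D"],float)).reshape(h,w,2)
    z=s["z_map"].astype(float)
    P=np.dstack([n*z[...,None],z])@T[:3,:3].T+T[:3,3]
    P[z==0]=np.nan
    return P
def green(s):
    hsv=cv2.cvtColor(s["img"],cv2.COLOR_RGB2HSV)
    return (hsv[...,0]>45)&(hsv[...,0]<90)&(hsv[...,1]>90)
def circ(p,r):
    f=lambda c:np.hypot(*(p-c).T)-r
    o=least_squares(f,p.mean(0),loss="soft_l1",f_scale=2)
    return o.x.round(1),np.median(abs(f(o.x))).round(2)
E
python3 - <<'E'
from h import *
for n in("scene","top"):
    s=pickle.load(open(n+".pkl","rb"));P=cloud(s);g=green(s)
    X,Y,Z=P[...,0],P[...,1],P[...,2]
    c=P[(abs(X-400)<60)&(abs(Y)<60)&(Z<40)];print(n,"counter z",np.median(c[:,2]),c[:,2].std())
    cap=(Z>105)&(Z<135)&(X>500)&(abs(Y)<300);print("cap z",np.median(Z[cap]),"minx",np.percentile(X[cap],[1,5]))
    k,lab,st,ce=cv2.connectedComponentsWithStats(g.astype(np.uint8))
    for i in range(1,k):
        if st[i,4]>15:
            q=P[lab==i]; print(st[i],np.nanmedian(q,0).round(),np.nanpercentile(q[:,2],[2,98]).round())
    # face
    m=(Z>25)&(Z<90)&(X>500)&(X<800)&(abs(Y)<450)
    if n=="top":
        f=P[m]; 
        b=[(y,np.percentile(f[abs(f[:,1]-y)<15][:,0],[50,75,90]).round(1)) for y in range(-400,400,40) if (abs(f[:,1]-y)<15).sum()>5]
        for q in b: print(*q)
E
```

```text
scene counter z -0.09975320880948857 1.776113871513495
cap z 119.5714582159469 minx [541.5633124  645.03667945]
[  0   0  46  42 860] [ -502. -1701.    72.] [-37. 172.]
[456 117  21  20 265] [-52. 729.  71.] [ 37. 104.]
[241 204  13  18 113] [647.  77. 102.] [ 88. 116.]
[ 351  232   66   47 1926] [792. 420. 232.] [196. 255.]
top counter z -1.462342198220881 4.390441535465365
cap z 115.97336378608145 minx [598.43139526 678.83441381]
[251 149  15  20 124] [609.  62. 104.] [ 86. 119.]
[302 183  10  14  70] [ 497. -105.  175.] [154. 193.]
[ 59 340  15  18 126] [-66. 711.  71.] [ 39. 101.]
-400 [585.1 685.3 686.8]
-360 [599.9 685.5 686.8]
-320 [574.  686.5 688.9]
-280 [660.8 689.8 690.9]
-240 [618.9 672.5 674.3]
-200 [633.6 689.1 690.3]
-160 [690.4 690.8 691.1]
-120 [690.  690.6 691. ]
-80 [689.3 690.  690.5]
-40 [689.9 690.7 691.6]
0 [689.  690.2 690.7]
40 [596.3 689.2 690.4]
80 [660.4 689.7 690.5]
120 [689.7 690.5 691. ]
160 [689.9 690.3 691.2]
200 [614.4 689.7 691. ]
240 [608.2 689.8 690.8]
280 [690.  690.5 690.9]
320 [689.9 690.6 691.2]
360 [690.1 690.4 691.8]
```

```bash
python3 - <<'E'
from h import *
for n in("scene","top"):
    s=pickle.load(open(n+".pkl","rb"));P=cloud(s);X,Y,Z=P[...,0],P[...,1],P[...,2]
    def sel(x,y,r,z0,z1): return P[(np.hypot(X-x,Y-y)<r)&(Z>z0)&(Z<z1)]
    for nm,x,y,r,z0,z1 in(("tall",510,-105,30,20,150),("short",620,70,43,15,100),("crock",615,-200,43,15,115),("mug",550,-310,40,15,88),("tumbler",600,190,36,15,105)):
        for _ in range(3):
            p=sel(x,y,r+18,z0,z1)
            if len(p)<8: break
            (x,y),e=circ(p[:,:2],r)
        print(n,nm,x,y,e,len(p))
    d=8
    cap=P[(Z>110)&(Z<126)&(X>640)&(Y>-600)&(Y<500)]
    for y in range(-450,450,100):
        c=cap[abs(cap[:,1]-y)<15]; print(y,np.percentile(c[:,0],[1,4,98]).round(1) if len(c)>20 else None,end="; ")
    print("cap ends",np.nanpercentile(cap[:,1],[.1,99.9]))
    k=P[(Z>3)&(Z<60)&(X>250)&(X<480)&(Y<0)&(Y>-500)]; print("knife-ish",np.percentile(k,[1,99],axis=0).round())
    t=P[(np.hypot(X-505,Y+105)<60)&(Z>205)&(Z<270)];print("pump top",t.max(0) if len(t) else 0, t.min(0), t.mean(0))
    t=P[(np.hypot(X-620,Y-70)<60)&(Z>130)&(Z<200)];print("short pump",t.max(0), t.min(0))
    t=P[(np.hypot(X-615,Y+200)<60)&(Z>130)&(Z<250)];print("cutlery",t.max(0), t.min(0))
E
```

```text
scene tall 512.6 -122.1 0.93 593
scene short 624.1 48.2 1.74 171
scene crock 636.3 -238.7 2.45 443
scene mug 566.3 -365.1 1.82 532
scene tumbler 581.6 209.7 4.04 636
-450 [692.9 697.7 829.8]; -350 [692.7 699.4 830. ]; -250 [649.  672.5 830.3]; -150 [691.3 696.5 829.8]; -50 [690.5 696.7 829.5]; 50 [642.6 646.6 829.5]; 150 [690.9 697.  829.4]; 250 [690.8 696.5 829.5]; 350 [690.3 695.6 829.6]; cap ends [-595.08940363  499.10608563]
knife-ish [[ 251. -495.    3.]
 [ 471.   -3.   14.]]
pump top [ 533.06217856 -105.36888024  251.39712467] [ 497.8758117  -158.43127083  206.31657165] [ 516.36452004 -122.84445636  228.96437806]
short pump [647.8970259   79.02627893 175.59213796] [596.32441929  33.51787196 130.12556216]
cutlery [ 667.76655764 -196.50839337  222.0104743 ] [ 597.27165985 -252.87040478  130.0508593 ]
top tall 512.9 -122.6 0.36 92
top short 636.3 48.5 5.06 303
top crock 634.2 -237.8 2.39 356
top mug 563.8 -365.1 3.26 259
top tumbler 579.7 208.3 3.16 186
-450 [688.7 692.6 826.6]; -350 [686.4 689.8 825.4]; -250 [667.9 673.5 822.9]; -150 [689.7 694.  825.9]; -50 [689.4 694.4 825.9]; 50 [655.5 691.1 822.7]; 150 [690.1 693.7 823.1]; 250 [691.9 695.7 826.2]; 350 [689.8 694.6 825. ]; cap ends [-597.25319201  497.8361451 ]
knife-ish [[ 253. -495.    3.]
 [ 477.   -7.   15.]]
pump top [ 526.55864311 -107.61620916  255.12504091] [ 493.0444269  -157.85565103  205.20636008] [ 507.60847712 -126.1014776   233.22539072]
short pump [643.7288127   75.61225703 180.60962671] [593.26530063  34.34629495 131.39493879]
cutlery [ 663.84138738 -197.52319995  219.06056258] [ 590.43218639 -252.09738464  130.24240019]
```

```bash
cat >> h.py <<'E'
from scipy.spatial.transform import Rotation as Rn
def quat(deg,s=-1):
    a=np.radians(deg); z=np.array([np.sin(a),0,-np.cos(a)]); y=np.array([0,s,0.]); x=np.cross(y,z)
    return Rn.from_matrix(np.column_stack([x,y,z])).as_quat()
E
python3 - <<'E'
from h import *
from workcell import ctrl
print(ctrl.snapshot("wrist")["mount"].round(2).tolist())
for s in(-1,1):
  for d in(40,45,50,55,60):
    r=[]
    for p in([400,-122,200],[420,-122,120],[430,-122,16],[470,-122,16],[560,-110,16],[640,-95,16]):
        q=ctrl.inverse_kinematics(p,quat(d,s)); r.append(None if q is None else np.round(q,2).tolist())
    print(s,d,r)
E
```

```text
[[0.0, -0.95, -0.3, 84.89], [1.0, 0.0, -0.0, -0.29], [0.0, -0.3, 0.95, -165.79], [0.0, 0.0, 0.0, 1.0]]
-1 40 [[-1.21, -0.35, 2.38, 0.8, 1.0, -0.05], [-1.11, -0.1, 2.49, 1.07, 0.72, -0.37], None, [-0.91, 0.35, 2.52, 1.9, 0.57, -1.17], [-0.66, 0.41, 2.33, 1.97, 0.44, -0.97], [-0.5, 0.47, 2.16, 1.93, 0.34, -0.77]]
-1 45 [[-1.35, -0.37, 2.45, 0.91, 1.07, -0.24], [-1.23, -0.08, 2.57, 1.22, 0.79, -0.63], None, None, [-0.7, 0.46, 2.39, 2.17, 0.59, -1.23], [-0.53, 0.51, 2.22, 2.22, 0.47, -1.1]]
-1 50 [[-1.51, -0.37, 2.52, 0.98, 1.17, -0.43], None, None, None, [-0.75, 0.53, 2.45, 2.28, 0.76, -1.42], [-0.56, 0.56, 2.28, 2.37, 0.63, -1.29]]
-1 55 [None, None, None, None, [-0.8, 0.63, 2.5, 2.33, 0.95, -1.56], [-0.59, 0.62, 2.33, 2.45, 0.8, -1.42]]
-1 60 [None, None, None, None, [-0.86, 0.75, 2.54, 2.34, 1.15, -1.7], [-0.62, 0.71, 2.36, 2.49, 0.99, -1.52]]
1 40 [[-1.21, -0.35, 2.38, 0.8, 1.0, 3.09], [-1.11, -0.1, 2.49, 1.07, 0.72, 2.77], None, [-0.91, 0.35, 2.52, 1.9, 0.57, 1.98], [-0.66, 0.41, 2.33, 1.97, 0.44, 2.17], [-0.5, 0.47, 2.16, 1.93, 0.34, 2.37]]
1 45 [[-1.35, -0.37, 2.45, 0.91, 1.07, 2.9], [-1.23, -0.08, 2.57, 1.22, 0.79, 2.51], None, None, [-0.7, 0.46, 2.39, 2.17, 0.59, 1.91], [-0.53, 0.51, 2.22, 2.22, 0.47, 2.04]]
1 50 [[-1.51, -0.37, 2.52, 0.98, 1.17, 2.71], None, None, None, [-0.75, 0.53, 2.45, 2.28, 0.76, 1.73], [-0.56, 0.56, 2.28, 2.37, 0.63, 1.85]]
1 55 [None, None, None, None, [-0.8, 0.63, 2.5, 2.33, 0.95, 1.58], [-0.59, 0.62, 2.33, 2.45, 0.8, 1.72]]
1 60 [None, None, None, None, [-0.86, 0.75, 2.54, 2.34, 1.15, 1.45], [-0.62, 0.71, 2.36, 2.49, 0.99, 1.62]]
```

```bash
python3 - <<'E'
from h import *
from workcell import ctrl
for d in(33,35,37,40):
    r=[]
    for p in([420,-122,260],[440,-122,150],[450,-122,60],[460,-122,17],[560,-105,17],[640,-95,17]):
        q=ctrl.inverse_kinematics(p,quat(d)); r.append(None if q is None else np.round(q,2).tolist())
    print(d,r)
ctrl.move_ptp([420,-122,260],quat(37)); ctrl.command_gripper(36)
s=ctrl.snapshot("scene"); st=ctrl.read_state()
print(st["t"],st["tool_pos"],st["q"].round(2),st["finger_gap"],st["wrist_force"])
cv2.imwrite("pics/a1.png",cv2.resize(s["img"][...,::-1],(800,600)))
E
```

```text
33 [[-0.96, -0.33, 2.14, 0.54, 1.05, 0.4], [-0.89, -0.13, 2.31, 0.71, 0.71, 0.18], [-0.86, 0.12, 2.42, 1.15, 0.47, -0.31], [-0.83, 0.27, 2.44, 1.53, 0.42, -0.7], [-0.58, 0.37, 2.24, 1.43, 0.31, -0.36], [-0.46, 0.45, 2.06, 1.16, 0.27, 0.03]]
35 [[-1.0, -0.35, 2.17, 0.59, 1.04, 0.34], [-0.93, -0.14, 2.34, 0.79, 0.7, 0.09], [-0.9, 0.12, 2.45, 1.27, 0.49, -0.46], [-0.86, 0.28, 2.47, 1.65, 0.45, -0.86], [-0.6, 0.37, 2.26, 1.63, 0.33, -0.57], [-0.47, 0.45, 2.09, 1.4, 0.27, -0.22]]
37 [[-1.04, -0.36, 2.2, 0.64, 1.05, 0.27], [-0.97, -0.14, 2.37, 0.86, 0.71, -0.01], [-0.93, 0.14, 2.48, 1.38, 0.51, -0.6], [-0.9, 0.3, 2.5, 1.76, 0.5, -1.0], [-0.62, 0.38, 2.29, 1.79, 0.37, -0.75], [-0.48, 0.46, 2.11, 1.63, 0.28, -0.46]]
40 [[-1.11, -0.39, 2.24, 0.72, 1.06, 0.17], [-1.02, -0.15, 2.41, 0.97, 0.73, -0.16], [-0.98, 0.16, 2.52, 1.53, 0.57, -0.81], [-0.95, 0.34, 2.54, 1.88, 0.58, -1.18], [-0.64, 0.4, 2.33, 1.99, 0.44, -0.98], [-0.5, 0.47, 2.15, 1.92, 0.33, -0.76]]
2.825 [ 420.00010395 -121.98112829  260.02924092] [-1.04 -0.36  2.2   0.64  1.05  0.27] 35.99436893507931 [ 0.07964096 -0.80804429  0.94264989]
```

View pics/a1.png

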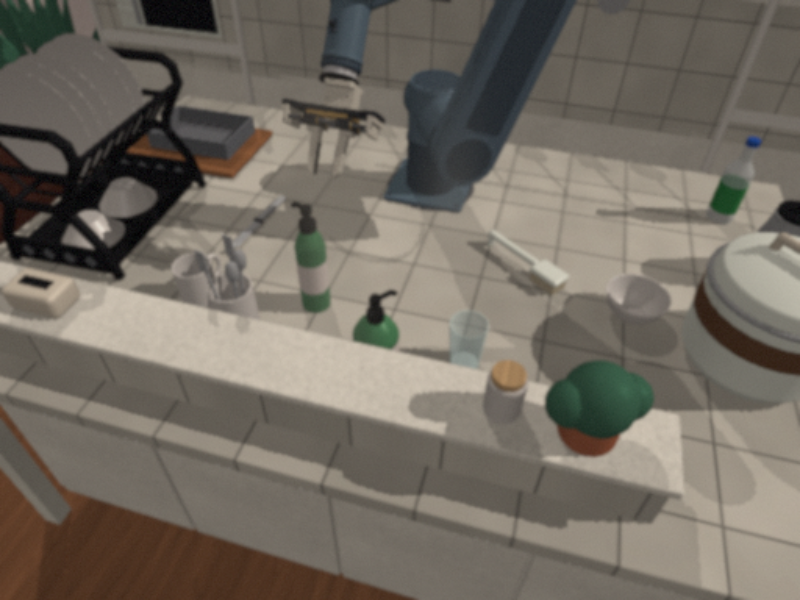

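The gripper, at about (330,125) px, is tilted behind the bottle at (313,260), and the wrist sits above it, clear of everything. I'll descend in front of the bottle.

```bash
python3 - <<'E'
from h import *
from workcell import ctrl
ctrl.servo_line([440,-122.3,120]); ctrl.servo_line([462,-122.3,17],feed=100)
for n in ("scene","top"):
    s=ctrl.snapshot(n); st=ctrl.read_state()
    cv2.imwrite(f"pics/b{n}.png",cv2.resize(s["img"][...,::-1],(800,600)))
P=cloud(s);X,Y,Z=P[...,0],P[...,1],P[...,2]
p=P[(np.hypot(X-512.8,Y+122)<50)&(Z>170)];print(p.mean(0))
print(st["t"],st["tool_pos"],st["q"].round(2),st["finger_gap"],st["wrist_force"])
E
```

```text
[ 506.36645956 -121.5956359   208.30505848]
5.2167 [ 462.20336967 -122.6190317    17.53006735] [-0.89  0.3   2.49  1.76  0.5  -0.99] 35.94332319429811 [ 0.09450755 -0.61819517  0.19651845]
```

View pics/bscene.png

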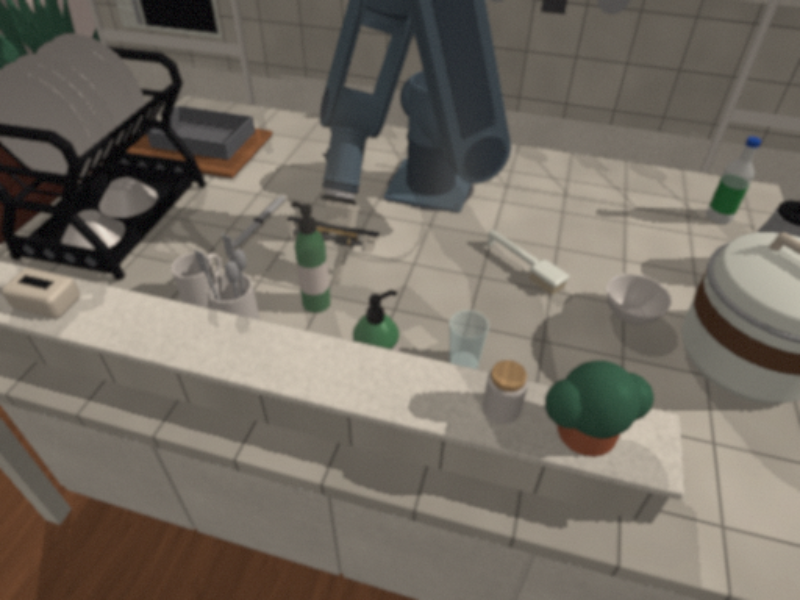

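View pics/btop.png

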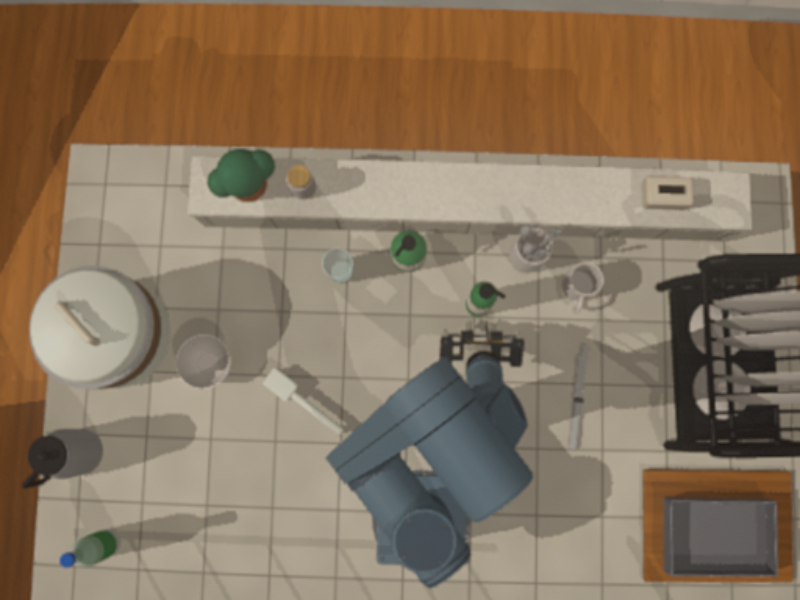

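The gripper, at (482,345) in the top view, sits just in front of the bottle at (482,297). The arm is well clear of the neighbours, so I'll push to about 10 mm short of the ledge and check.

```bash
cat >> h.py <<'E'
def look(ctrl,y):
    for n in("scene","top"):
        s=ctrl.snapshot(n);P=cloud(s);X,Y,Z=P[...,0],P[...,1],P[...,2]
        x0,y0=y
        for _ in range(3):
            p=P[(np.hypot(X-x0,Y-y0)<42)&(Z>(120 if n=="scene" else 60))&(Z<155)]
            (x0,y0),e=circ(p[:,:2],30)
        print(n,x0,y0,e,len(p)); cv2.imwrite(f"pics/l{n}{int(s['T'][0,3])}_{np.random.randint(9999)}.png",s["img"])
E
python3 - <<'E'
from h import *
from workcell import ctrl
ctrl.servo_line([486,-122.3,16],feed=30)
f=ctrl.read_state()["wrist_force"];print(f)
ctrl.servo_line([550,-108,16],feed=40)
f=ctrl.read_state()["wrist_force"];print(f); look(ctrl,(580,-108))
ctrl.servo_line([616,-95,16],feed=40)
st=ctrl.read_state();print(st["t"],st["tool_pos"],st["wrist_force"]); look(ctrl,(646,-95))
E
```

```text
[-0.79143611  0.15205313  0.69522489]
[-2.79276915  0.10461496  0.78290921]
scene 578.8 -107.7 0.72 189
top 579.7 -108.0 0.43 88
9.8917 [615.94549193 -95.02204769  16.04992065] [-2.70381631 -0.40663167  1.14180033]
scene 643.2 -94.6 0.7 191
top 645.5 -95.1 0.54 103
```

```bash
python3 - <<'E'
from h import *
from workcell import ctrl
x=616
while x<642:
    x+=1 if x>=624 else 4
    ctrl.servo_line([x,-95,16],feed=20)
    st=ctrl.read_state();print(x,st["tool_pos"].round(1),st["wrist_force"].round(1))
    if st["wrist_force"][0]<-8: break
look(ctrl,(660,-95))
s=ctrl.snapshot("scene");cv2.imwrite("pics/c.png",cv2.resize(s["img"][...,::-1],(800,600)));print(ctrl.read_state()["t"])
E
```

```text
620 [620.3 -95.   16. ] [-1.3 -0.3  0.5]
624 [624.3 -95.   16.1] [-0.6 -0.3 -0.8]
625 [625. -95.  16.] [-1.8 -1.   0.4]
626 [626. -95.  16.] [-2.1  0.   1. ]
627 [627.1 -95.   16. ] [-2.3 -1.2 -0. ]
628 [628.1 -95.   16. ] [-1.5 -0.8 -0.6]
629 [629.1 -95.   16. ] [-1.9 -0.3 -0.2]
630 [629.9 -95.   15.9] [-2.1 -1.3  0.1]
631 [630.3 -95.   15.7] [-5.7 -1.7  2.2]
632 [630.7 -94.9  15.5] [-9.7 -0.6  5.4]
scene 657.2 -95.2 0.74 206
top 660.0 -94.2 0.99 122
12.8417
```

View pics/c.png

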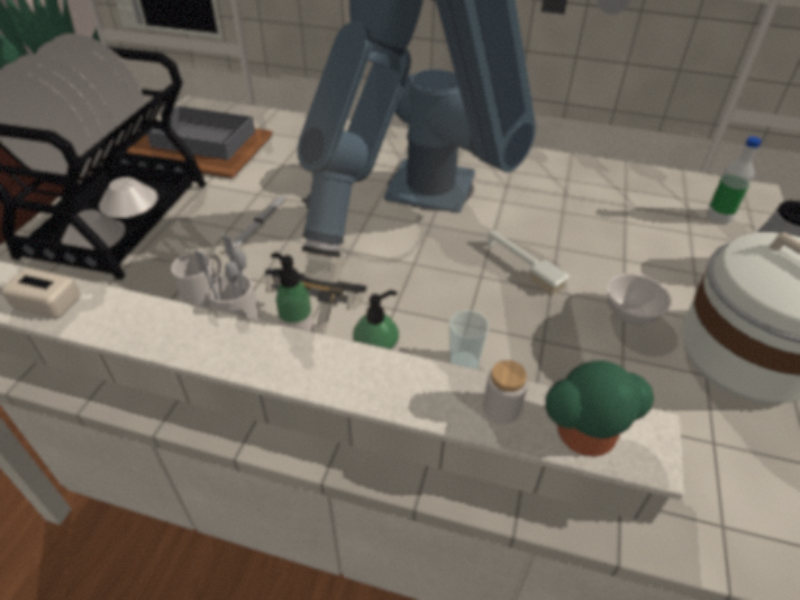

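The bottle is upright in the gap at (290,295) px, touching the ledge: the force rose to 10 N with it at x≈660. Now I'll back off.

```bash
python3 - <<'E'
from h import *
from workcell import ctrl
ctrl.servo_line([624,-95,16],feed=15); ctrl.servo_line([540,-105,18],feed=80); ctrl.servo_line([470,-115,70],feed=120)
ctrl.servo_line([425,-122,240],feed=150); ctrl.hold(.3)
look(ctrl,(660,-95))
s=ctrl.snapshot("top");cv2.imwrite("pics/d.png",cv2.resize(s["img"][...,::-1],(800,600)))
P=cloud(s);X,Y,Z=P[...,0],P[...,1],P[...,2]
for n,(x0,y0),r in(("short",(636.3,48.5),43),("crock",(634.2,-237.8),43),("mug",(563.8,-365.1),40),("tumbler",(579.7,208.3),36)):
    p=P[(np.hypot(X-x0,Y-y0)<r+18)&(Z>15)&(Z<(88 if r<43 else 115 if n=="crock" else 100))]; print(n,circ(p[:,:2],r))
print(ctrl.read_state()["t"],ctrl.read_state()["wrist_force"])
E
```

```text
scene 657.0 -94.9 0.82 215
top 660.1 -94.2 0.94 125
short (array([637. ,  48.5]), np.float64(5.87))
crock (array([ 634.3, -237.7]), np.float64(2.4))
mug (array([ 563.5, -365.2]), np.float64(3.12))
tumbler (array([579.7, 207.4]), np.float64(2.77))
17.3917 [ 0.59355331 -1.22207725 -0.65678762]
```

View pics/d.png

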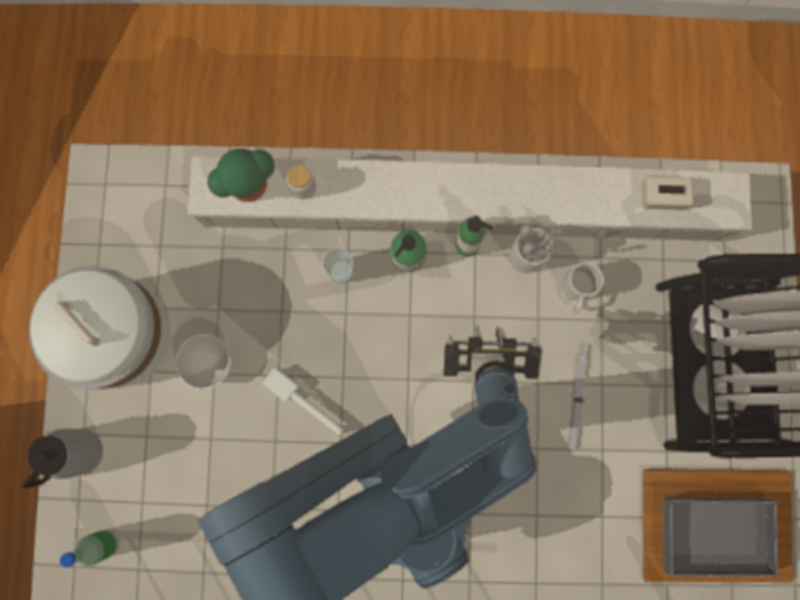

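The tall bottle now stands at (470,235) px against the ledge, midway between its neighbours. Nothing else has moved, and the hand is clear at (490,355).

```bash
python3 -c "
from workcell import ctrl
print(ctrl.hand_in())"
```

```text
the job is handed in; nothing more can be done
None
```

The job is handed in, with no verdict returned: the tall bottle was slid upright against the ledge, about 70 mm clear of both neighbours, the four objects I re-measured did not move, and the hand was away at about 17 s.

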